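Line up carved tiles on the carving board and bring the lamp over

TASK

Nudge the three carved square tiles on the carving board into one tight, straight row in its corner: all hard up against the long fence at the far edge, the first one also against the short end stop, and no gaps between neighbours. Then swing the stiff-jointed work lamp round by the black knob until its head is centred over the middle tile of the row, and leave it there. Do not disturb the chisel, the hammer or the jar.

Things in the scene. Friction and masses are not known exactly. Their poses are not given: they have to be found in the camera images.
- board: Fixed plywood board, 18 mm thick (upper face z = 18 mm). Origin at bench level; it spans x -200..130, y -205..265 mm. Dark wood fence along y at the far edge, 20 mm high above the board, working face x = 100 mm (y -195..255). Dark end stop at the -y end, 20 mm high, x 10..100, working face y = -170 mm. The lamp's upright post stands on the bench at x 200, y -330 mm.
- tile0: One of three identical carved square wooden tiles, 90 x 90 mm, 20 mm thick plus a low carved rosette and rim (22.5 mm in all), about 120 g, lying loose on the board. Origin: centre of the underside; z up, x and y along its edges (all four ways round are alike).
- tile1: One of three identical carved square wooden tiles, 90 x 90 mm, 20 mm thick plus a low carved rosette and rim (22.5 mm in all), about 120 g, lying loose on the board. Origin: centre of the underside; z up, x and y along its edges (all four ways round are alike).
- tile2: One of three identical carved square wooden tiles, 90 x 90 mm, 20 mm thick plus a low carved rosette and rim (22.5 mm in all), about 120 g, lying loose on the board. Origin: centre of the underside; z up, x and y along its edges (all four ways round are alike).
- slot0 (a point): Point on the board's upper face where the centre of the underside of the first (against the end stop) tile of the finished row belongs.
- slot1 (a point): Point on the board's upper face where the centre of the underside of the middle tile of the finished row belongs.
- slot2 (a point): Point on the board's upper face where the centre of the underside of the last (farthest from the end stop) tile of the finished row belongs.
- lamp_knob (a point): Point on the axis of the black upright knob (28 mm across) on top of the lamp head, 20 mm below its top; it is free for 45 mm down from the top. Seen from above it is the centre of the round grey head (110 mm across, underside 195 mm above the bench). The level arm swings stiffly about the post, 329 mm from the knob, about 3 N at the knob, and stays where left.
- chisel: Chisel with a wooden handle, 230 mm long, lying loose on the bench. Bystander. Origin: on the bench near mid-length; x along it.
- hammer: Hammer with a wooden handle lying loose on the bench. Bystander. x along it.
- jar: Amber glass jar with a metal lid, 70 mm in diameter, 80 mm tall, standing on the bench to the right of the board. Bystander. Origin: centre of the underside.
Mind the look-alikes: they are no part of the job. What is shaped like the tile0 but green is not meant.

How it is judged:
By the outcome, as a careful person would: the job done as asked, in the order asked, and still so for the second after the job is handed in, with the robot touching nothing.
It also fails if it takes over 72 s, if anything falls off the work surface, if the arm or the gripper's body presses on something with over 40 N, if the wrist force passes 120 N, or if a joint passes its speed limit or range.

ROBOT

A 6-joint arm with a two-finger parallel gripper is mounted at the origin on the work surface. World frame = base frame: x ahead of the robot, y to its left, z up, the work surface at z = 0. Lengths are in m, angles in rad, forces in N, time in s.
With the tool pointing down it reaches from about 0.4 to 0.825 m from the base axis. Payload 7 kg.
Tool frame: the origin (TCP) lies midway between the tips of the shut fingers; the grasp point (between the pads) lies 19 mm behind it (bot.grip_point_offset is the distance from the TCP to the grasp point, in m); z points along the fingers, y is the line along which they close (so a half turn about z gives the same grasp; the last joint's range is limited). The gripper opens to 85 mm and grips with 20 to 120 N. Pads are 22 mm wide; open, the fingers measure 114 mm over their backs; the gripper's body (76 mm by 85 mm) begins 54 mm behind the grasp point. The pads swing forward as they close: fully open they stand 13 mm farther back than shut.
Start: joints at [1.519, 0.359, 0.012, 0, -1.224, -0.288], TCP at [0.225, 0.636, 0.231] pointing down, gripper open.
Joint ranges: [-3.07, 3.07], [-1.43, 2.12], [-1.02, 1.25], [-3.03, 1.67], [-3.05, -0], [-3.03, 3.03]. Speed limits (rad/s): [2.39, 2.39, 3.01, 3.14, 3.14, 3.14].

INTERFACE

Orientations are given as a unit quaternion [x, y, z, w].
In Python, from plant import bot gives the robot as it stands. The module is installed in compiled form; this text tells all that it offers.
- The arm moves only by the tool drive_tool, never from a script. Its arguments are lists of equal length, an entry for each row: "dp": the shift along the tool's x, y, z in mm, a list of three; "yaw": the turn about the tool's z in degrees; "fingers": the finger opening in mm, from 0 to 85.4. In form: {"dp": [[dx, dy, dz], ...], "yaw": [yaw, ...], "fingers": [fingers, ...]}. A call has 1 to 20 rows; each row is the pose to reach, as a shift and turn from the pose commanded when the call began, along the tool's axes at that moment; what a row does not reach only later rows make up. A row lasts 1/8 s, in which the tool goes at most 62.5 mm and 10.7 degrees, less where a joint would pass 70% of its speed; a pose out of reach is approached as far as the arm can. A call with a gripper value outside its range is refused whole. The fingers move at their own pace and stop on an object; the grip force is fixed at half the most. Time passes only in rows, so rows that repeat a pose let the fingers close. It gives the time, the measured TCP pose, the force, the opening and the grip force at its end, in the units of the state.
- bot.sense(): the state, without advancing time (a new reading comes with each control period).
- bot.capture(name): name is "side" or "top"; returns the picture (384x512x3 uint8, red, green, blue); there is no depth.
- bot.camera_info(name): a dict with "fx", "fy", "cx", "cy" (pixels), "pose" (4x4, takes a point from camera to world coordinates). Camera axes: x right, y down, z forward; pixel columns grow to the right and rows downward; lengths in m; the calibration is good to about 2 mm. A picture is of the moment at which its call begins. camera_info takes no time and is no camera call.
- bot.close_job(): hands the job in; it is judged then, once.
The state is a dict: "clock": time; "joint_pos": joint angles; "qd": joint speeds; "tau": joint torques, N m; "tool_pos": TCP position; "tool_rot": TCP orientation; "contact_force": force on the tool from outside, world axes, zero at the start; "moment": the same for the moment, N m; "finger_gap": finger opening in m; "grasp_force": force on a finger pad.
Only numpy, scipy, OpenCV 4.12 (cv2) and the standard library are available. Lean on these libraries where they do the work, as an engineer would, in place of code of your own. Each camera call takes 0.05 s, during which the arm holds its last target. There are 200 camera calls.

## Working session

There is one attempt and no reset: what is moved stays moved. The work goes in short steps, Python scripts to look and compute and a tool call to move; the robot and the scene stay as the last step left them, time stands still between calls to the robot, and variables do not carry over. Pictures are saved under pics/ and viewed, at most 10 in all, crops included, and the job is handed in when it is done.

Besides the shell and the picture viewer there is one more tool, called after "Call:" by a JSON object that holds its "api" and its "payload", one argument or row to a line. drive_tool: Moves the arm, as the interface text tells. Its arguments: {"type":"object","properties":{"dp":{"type":"array","items":{"type":"array","items":{"type":"number"}}},"yaw":{"type":"array","items":{"type":"number"}},"fingers":{"type":"array","items":{"type":"number"}}},"required":["dp","yaw","fingers"]}

```bash
mkdir -p pics
python3 - <<'E'
from plant import bot
import cv2,numpy as np
s=bot.sense();print({k:np.round(v,3).tolist() for k,v in s.items()})
for n in("top","side"):
    im=bot.capture(n);cv2.imwrite(f"pics/{n}0.png",cv2.resize(im[:,:,::-1],(800,600),interpolation=cv2.INTER_CUBIC))
    c=bot.camera_info(n);print(n,{k:np.round(v,3).tolist() for k,v in c.items()})
E
```

```text
{'clock': 0.0, 'joint_pos': [1.519, 0.359, 0.011, -0.0, -1.224, -0.288], 'qd': [0.0, -0.0, -0.001, 0.0, 0.001, 0.002], 'tau': [-0.0, -58.332, 29.342, 6.937, -0.006, -0.0], 'tool_pos': [0.225, 0.636, 0.23], 'tool_rot': [0.986, -0.169, -0.0, 0.001], 'contact_force': [-0.895, 0.542, -0.167], 'moment': [0.05, 0.011, -0.027], 'grasp_force': 0.0, 'finger_gap': 0.085}
top {'fx': 363.208, 'fy': 363.208, 'cx': 256.375, 'cy': 191.934, 'pose': [[0.021, -0.991, 0.133, 0.274], [-1.0, -0.02, 0.007, -0.031], [-0.004, -0.133, -0.991, 1.334], [0.0, 0.0, 0.0, 1.0]]}
side {'fx': 436.887, 'fy': 436.887, 'cx': 252.563, 'cy': 198.133, 'pose': [[0.977, -0.167, 0.136, 0.226], [-0.215, -0.715, 0.666, -0.97], [-0.014, -0.679, -0.734, 1.202], [0.0, 0.0, 0.0, 1.0]]}
```

View pics/top0.png

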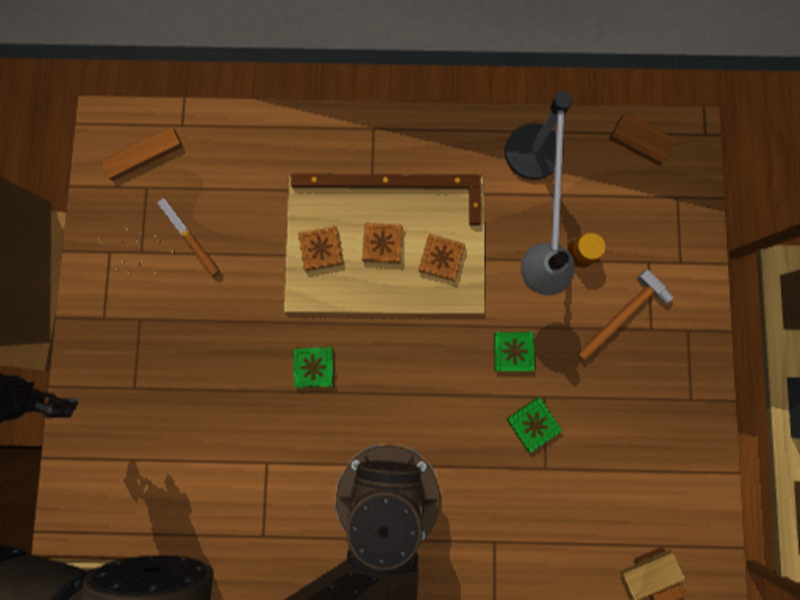

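View pics/side0.png

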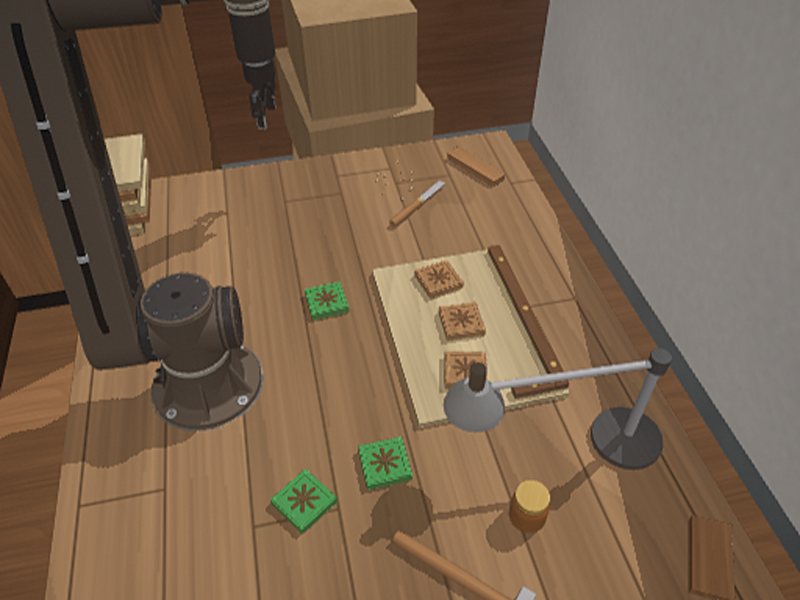

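Top view: the three brown tiles are at (321,248), (383,243) and (442,257). The lamp head is at (547,268), with its knob near (558,259) and its post at (561,101). The look-alikes are the green tiles at (314,368), (515,352) and (535,425), plus plain wood scraps at (142,154), (642,138) and (653,575). I choose the brown carved tiles on the board and will check them in a crop.

Run:
```python
from plant import bot
import cv2
t=bot.capture("top")[:,:,::-1];s=bot.capture("side")[:,:,::-1]
cv2.imwrite("pics/topraw.png",t);cv2.imwrite("pics/sideraw.png",s)
cv2.imwrite("pics/topc.png",cv2.resize(t[108:208,180:313],None,fx=6,fy=6,interpolation=cv2.INTER_CUBIC))
cv2.imwrite("pics/sidec.png",cv2.resize(s[150:280,235:405],None,fx=4.6,fy=4.6,interpolation=cv2.INTER_CUBIC))
```

```text
(no output)
```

View pics/topc.png

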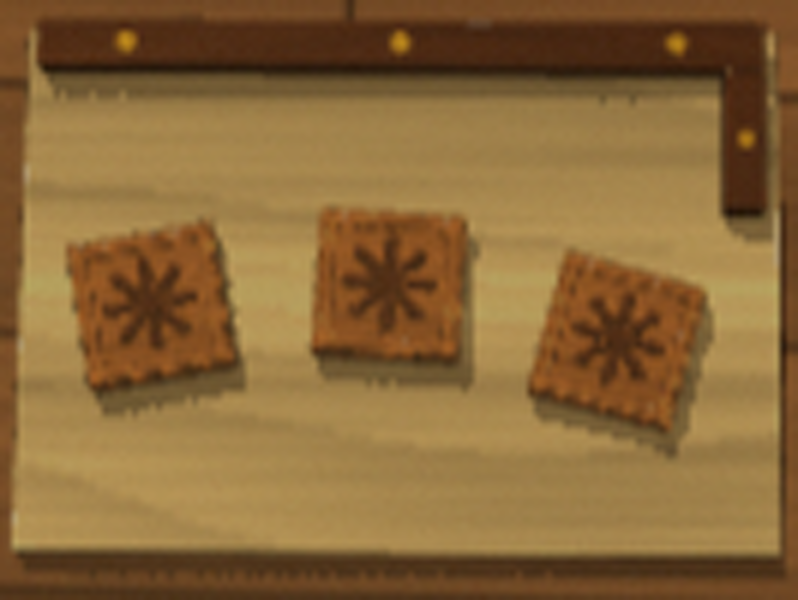

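View pics/sidec.png

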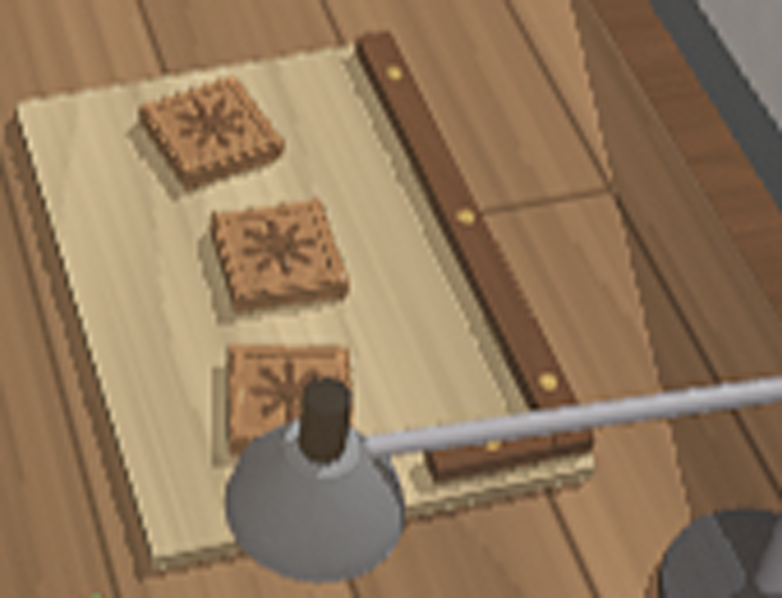

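The crops confirm three brown carved tiles with rosettes at top-crop (150,303), (390,284) and (617,341), and at side-crop (212,124), (281,246) and (290,392). The fence's top edge runs (40,66)-(724,72), the end-stop edge is at x≈723, and the board's near corners are (13,553) and (782,556).

```bash
cat > h.py <<'E'
from plant import bot
import numpy as np
def ray(n,p):
    c=bot.camera_info(n);P=np.array(c["pose"]);d=P[:3,:3]@[(p[0]-c["cx"])/c["fx"],(p[1]-c["cy"])/c["fy"],1]
    return P[:3,3],d/np.linalg.norm(d)
def atz(n,p,z):
    o,d=ray(n,p);return o+d*(z-o[2])/d[2]
def tri(a,b):
    A=0;B=0;
    rs=[ray("top",a),ray("side",b)]
    for o,d in rs:
        M=np.eye(3)-np.outer(d,d);A=A+M;B=B+M@o
    x=np.linalg.solve(A,B);return x,[np.linalg.norm((np.eye(3)-np.outer(d,d))@(x-o)) for o,d in rs]
def proj(n,X):
    c=bot.camera_info(n);P=np.array(c["pose"]);q=P[:3,:3].T@(np.array(X)-P[:3,3]);return np.array([c["fx"]*q[0]/q[2]+c["cx"],c["fy"]*q[1]/q[2]+c["cy"]])
tc=lambda x,y:((x+.5)/6-.5+180,(y+.5)/6-.5+108)
sc=lambda x,y:((x+.5)/4.6-.5+235,(y+.5)/4.6-.5+150)
def wf(x,y):  # full 800x600 view
    return ((x+.5)*.64-.5,(y+.5)*.64-.5)
E
python3 - <<'E'
from h import *
np.set_printoptions(precision=4,suppress=True)
for a,b in(((150,303),(212,124)),((390,284),(281,246)),((617,341),(290,392))):print("tile",*tri(tc(*a),sc(*b)),atz("top",tc(*a),.0395))
for a,b in(((67,243),(210,220)),((320,207),(466,215)),((568,250),(707,290))):
    p,q=atz("top",tc(*a),.0395),atz("top",tc(*b),.0395);d=q-p;print("edge",p,q,np.degrees(np.arctan2(d[1],d[0])))
print("fence",atz("top",tc(40,66),.038),atz("top",tc(724,72),.038),"stop",atz("top",tc(722,213),.038))
print("board",atz("top",tc(13,553),.018),atz("top",tc(782,556),.018))
print("post",atz("top",wf(561,101),.23),"brassnails",tri(tc(126,42),sc(395,73)),tri(tc(400,42),sc(466,216)),tri(tc(677,43),sc(549,382)))
print("knob?",tri(wf(560,257),wf(478,366)), "post",tri(wf(562,100),wf(660,356)))
E
```

```text
tile [0.5688 0.1691 0.0393] [np.float64(0.000781785805293629), np.float64(0.0007817858052935915)] [0.568  0.1691 0.0395]
tile [0.5842 0.0235 0.0416] [np.float64(0.001957252018385531), np.float64(0.0019572520183855735)] [0.5827 0.0237 0.0395]
tile [ 0.5514 -0.1146  0.04  ] [np.float64(0.0013611638328096412), np.float64(0.001361163832809501)] [ 0.5501 -0.1145  0.0395]
edge [0.6043 0.2212 0.0395] [0.6204 0.1346 0.0395] -79.46388550937074
edge [0.6299 0.0677 0.0395] [ 0.6266 -0.0215  0.0395] -92.086048662882
edge [ 0.606  -0.0841  0.0395] [ 0.5828 -0.1687  0.0395] -105.32362460450479
fence [0.7163 0.2432 0.038 ] [ 0.7207 -0.1785  0.038 ] stop [ 0.6314 -0.1778  0.038 ]
board [0.416  0.2496 0.018 ] [ 0.4237 -0.2175  0.018 ]
post [ 0.8418 -0.344   0.23  ] brassnails (array([0.7328, 0.19  , 0.0422]), [np.float64(0.0015195334466246984), np.float64(0.0015195334466248352)]) (array([0.7357, 0.0213, 0.0414]), [np.float64(0.0009075023387144101), np.float64(0.0009075023387145075)]) (array([ 0.7383, -0.1493,  0.0411]), [np.float64(0.000756347852533471), np.float64(0.0007563478525334832)])
knob? (array([ 0.4979, -0.3149,  0.3089]), [np.float64(0.0004625622625391467), np.float64(0.0004625622625392398)]) post (array([ 0.825 , -0.3354,  0.268 ]), [np.float64(0.0005762369906168833), np.float64(0.0005762369906168268)])
```

```bash
cat >> h.py <<'E'
O=np.array([.619,-.0095]);TH=.014
c,s_=np.cos(TH),np.sin(TH);RB=np.array([[c,-s_],[s_,c]])
from scipy.spatial.transform import Rotation as R
def b2w(x,y): return RB@np.array([x,y])/1000+O
def w2b(p): return (RB.T@(np.array(p[:2])-O))*1000
def go(*ts):  # board x,y mm, z mm, tool-x heading in board deg
    s=bot.sense();M=R.from_quat(s["tool_rot"]).as_matrix();ph=np.degrees(np.arctan2(M[1,0],M[0,0])-TH)
    print("t",round(s["clock"],2),"board",np.round(w2b(s["tool_pos"]),1),"z",np.round(s["tool_pos"][2]*1e3,1),"head",round(ph,1),"j",np.round(s["joint_pos"],2),"F",np.round(s["contact_force"],1))
    for x,y,z,h in ts:
        d=np.append(b2w(x,y),z/1000)-s["tool_pos"];print((x,y,z,h),"dp",np.round(M.T@d*1000,1),"yaw",round(-((h-ph+180)%360-180),1))
E
python3 -c "
from h import *
go((-131,179,150,0),(-131,179,18,0),(-1,179,18,0))"
```

```text
t 0.2 board [-385.   651.1] z 230.7 head -20.3 j [ 1.52  0.36  0.01 -0.   -1.22 -0.29] F [-0.3 -0.2 -0.2]
(-131, 179, 150, 0) dp [401.9 354.7  81.1] yaw -20.3
(-131, 179, 18, 0) dp [401.9 354.6 213.1] yaw -20.3
(-1, 179, 18, 0) dp [523.8 309.6 213.1] yaw -20.3
```

Call:
{"api": "drive_tool", "payload": {
  "dp": [
    [60,50,10],
    [110,95,20],
    [160,140,30],
    [210,185,40],
    [260,230,50],
    [310,273,60],
    [355,314,70],
    [402,355,81],
    [402,355,81],
    [402,355,130],
    [402,355,180],
    [402,355,205],
    [402,355,205]
  ],
  "yaw": [-4,-8,-12,-16,-20.3,-20.3,-20.3,-20.3,-20.3,-20.3,-20.3,-20.3,-20.3],
  "fingers": [60,60,60,60,60,60,60,60,60,60,60,60,60]
}}

```text
clock: 1.82
tool_pos: [0.4845, 0.1666, 0.0246]
tool_rot: [1.0, 0.007, -0.002, 0.001]
contact_force: [-0.2, -1.2, 0.1]
finger_gap: 0.0601
grasp_force: 0.0
```

```bash
python3 -c "
from h import *
go((-131,179,18,0),(-1,179,18,0))"
```

```text
t 1.82 board [-132.  178.] z 24.6 head 0.0 j [ 0.71  0.33 -0.59 -0.   -0.65  0.87] F [-0.2 -1.2  0.1]
(-131, 179, 18, 0) dp [ 1.1 -1.   6.6] yaw 0.0
(-1, 179, 18, 0) dp [131.1  -1.    6.1] yaw 0.0
```

Call:
{"api": "drive_tool", "payload": {
  "dp": [
    [1,-1,6],
    [15,-1,6],
    [27,-1,6],
    [39,-1,6],
    [51,-1,6],
    [63,-1,6],
    [75,-1,6],
    [87,-1,6],
    [99,-1,6],
    [109,-1,6],
    [117,-1,6],
    [122,-1,6],
    [126,-1,6],
    [129,-1,6],
    [131,-1,6]
  ],
  "yaw": [0,0,0,0,0,0,0,0,0,0,0,0,0,0,0],
  "fingers": [60,60,60,60,60,60,60,60,60,60,60,60,60,60,60]
}}

```text
clock: 3.7
tool_pos: [0.6168, 0.1706, 0.0203]
tool_rot: [1.0, 0.007, 0.0, -0.0]
contact_force: [-0.6, -0.5, 0.2]
finger_gap: 0.0595
grasp_force: 0.2
```

```bash
python3 -c "
from h import *
go((-1,179,18,0))
import cv2
t=bot.capture('top')[:,:,::-1];s=bot.capture('side')[:,:,::-1]
a=cv2.resize(t[108:208,180:313],(400,300),interpolation=cv2.INTER_CUBIC);b=cv2.resize(s[140:280,230:417],(400,300),interpolation=cv2.INTER_CUBIC)
cv2.imwrite('pics/p1.png',cv2.resize(np.hstack([a,b]),None,fx=1,fy=1))"
```

```text
t 3.7 board [  0.3 180.2] z 20.3 head 0.0 j [ 0.57  0.5  -0.3  -0.   -0.77  1.01] F [-0.6 -0.5  0.2]
(-1, 179, 18, 0) dp [-1.3  1.2  2.3] yaw 0.0
```

View pics/p1.png

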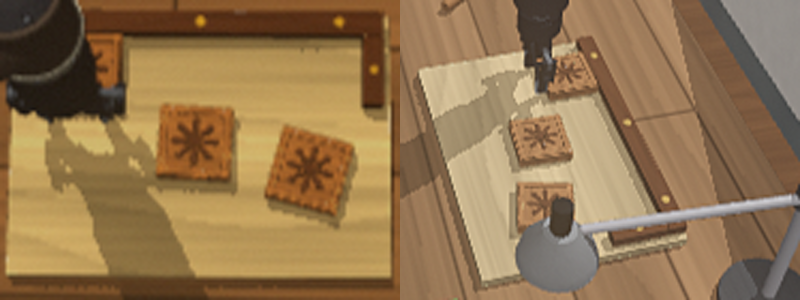

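The left tile has been pushed, squared up, almost to the fence, and the gripper sits in front of it at (90,95). I'll push gently on until force builds.

Call:
{"api": "drive_tool", "payload": {
  "dp": [
    [1,0,0],
    [2,0,0],
    [3,0,0],
    [4,0,0],
    [4,0,0]
  ],
  "yaw": [0,0,0,0,0],
  "fingers": [60,60,60,60,60]
}}

```text
clock: 4.42
tool_pos: [0.6178, 0.1705, 0.0203]
tool_rot: [1.0, 0.007, -0.002, 0.0]
contact_force: [-11.8, 3.3, 9.4]
finger_gap: 0.0601
grasp_force: 6.3
```

Call:
{"api": "drive_tool", "payload": {
  "dp": [
    [-20,0,0],
    [-60,20,-45],
    [-90,70,-60],
    [-119,120,-60],
    [-119,147,-60],
    [-119,147,-30],
    [-119,147,2],
    [-119,147,2],
    [-88,147,2],
    [-76,147,2],
    [-64,147,2],
    [-52,147,2],
    [-40,147,2],
    [-28,147,2],
    [-18,147,2],
    [-12,147,2],
    [-7,147,2],
    [-4,147,2],
    [-1,147,2],
    [0,147,2]
  ],
  "yaw": [0,0,0,0,0,0,0,0,0,0,0,0,0,0,0,0,0,0,0,0],
  "fingers": [60,60,60,60,60,60,60,60,60,60,60,60,60,60,60,60,60,60,60,60]
}}

```text
clock: 6.92
tool_pos: [0.6198, 0.0234, 0.0179]
tool_rot: [1.0, 0.007, -0.003, 0.0]
contact_force: [-13.4, 3.7, 8.6]
finger_gap: 0.06
grasp_force: 6.5
```

```bash
python3 -c "
from h import *
go()"
```

```text
t 6.92 board [ 1.3 32.9] z 17.9 head -0.0 j [ 0.35  0.48 -0.35 -0.   -0.75  1.23] F [-13.4   3.7   8.6]
```

Call:
{"api": "drive_tool", "payload": {
  "dp": [
    [-20,0,0],
    [-60,20,-45],
    [-110,60,-60],
    [-159,100,-60],
    [-159,137,-60],
    [-159,137,-30],
    [-159,137,1],
    [-159,137,1],
    [-140,137,1],
    [-128,137,1],
    [-116,137,1],
    [-104,137,1],
    [-92,137,1],
    [-80,137,1],
    [-68,137,1],
    [-56,137,1],
    [-44,137,1],
    [-32,137,1],
    [-22,137,1],
    [-14,137,1]
  ],
  "yaw": [0,0,0,0,0,0,0,0,0,0,0,0,0,0,0,0,0,0,0,0],
  "fingers": [60,60,60,60,60,60,60,60,60,60,60,60,60,60,60,60,60,60,60,60]
}}

```text
clock: 9.43
tool_pos: [0.6113, -0.1135, 0.0172]
tool_rot: [1.0, 0.007, -0.0, 0.0]
contact_force: [-2.5, -0.4, 2.8]
finger_gap: 0.0599
grasp_force: 1.3
```

Call:
{"api": "drive_tool", "payload": {
  "dp": [
    [5,0,0],
    [9,0,0],
    [12,0,0],
    [14,0,0],
    [14,0,0]
  ],
  "yaw": [0,0,0,0,0],
  "fingers": [60,60,60,60,60]
}}

```text
clock: 10.05
tool_pos: [0.6216, -0.1134, 0.017]
tool_rot: [1.0, 0.007, -0.003, -0.0]
contact_force: [-10.4, 1.4, 6.9]
finger_gap: 0.0597
grasp_force: 5.2
```

```bash
python3 -c "
from h import *
go((-40,290,80,0),(55,290,80,-90),(55,290,21,-90),(55,290,21,90))"
```

```text
t 10.05 board [   1.2 -103.9] z 17.0 head 0.0 j [ 0.13  0.5  -0.32 -0.   -0.76  1.46] F [-10.4   1.4   6.9]
(-40, 290, 80, 0) dp [ -41.5 -393.9  -62.8] yaw 0.0
(55, 290, 80, -90) dp [  53.5 -393.9  -63.3] yaw 90.0
(55, 290, 21, -90) dp [  53.8 -393.9   -4.3] yaw 90.0
(55, 290, 21, 90) dp [  53.8 -393.9   -4.3] yaw -90.0
```

Call:
{"api": "drive_tool", "payload": {
  "dp": [
    [-20,0,0],
    [-40,-10,-45],
    [-40,-60,-63],
    [-20,-115,-63],
    [0,-170,-63],
    [20,-225,-63],
    [40,-280,-63],
    [52,-335,-63],
    [52,-362,-63],
    [52,-362,-63],
    [52,-362,-40],
    [52,-362,-5],
    [52,-362,-4],
    [52,-362,-4]
  ],
  "yaw": [0,0,10,20,30,40,50,60,70,80,90,90,90,90],
  "fingers": [60,60,40,40,40,40,40,40,40,40,40,40,40,40]
}}

```text
clock: 11.8
tool_pos: [0.6721, 0.2496, 0.0222]
tool_rot: [0.712, -0.702, 0.0, -0.0]
contact_force: [-0.2, 0.2, -0.1]
finger_gap: 0.0397
grasp_force: 0.0
```

```bash
python3 -c "
from h import *
go((55,110,21,-90))
import cv2
t=bot.capture('top')[:,:,::-1];s=bot.capture('side')[:,:,::-1]
a=cv2.resize(t[108:208,180:313],(400,300),interpolation=cv2.INTER_CUBIC);b=cv2.resize(s[140:280,230:417],(400,300),interpolation=cv2.INTER_CUBIC)
cv2.imwrite('pics/p2.png',np.hstack([a,b]))"
```

```text
t 11.8 board [ 56.8 258.4] z 22.2 head -89.9 j [ 0.63  0.6  -0.11  0.   -0.86 -0.61] F [-0.2  0.2 -0.1]
(55, 110, 21, -90) dp [148.4   1.9   1.2] yaw 0.1
```

View pics/p2.png

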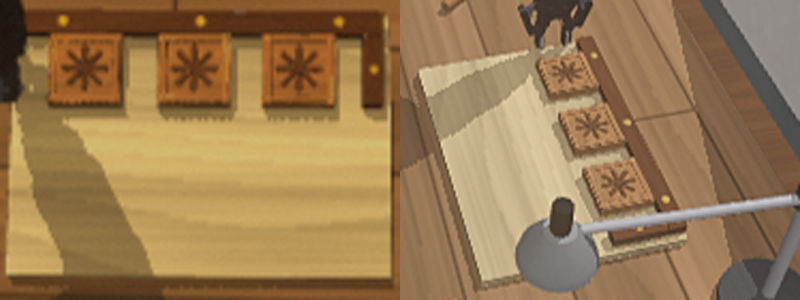

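The tiles stand square at the fence at (85,68), (193,68) and (298,68), with gaps between them. Next I push the row in −y toward the stop.

Call:
{"api": "drive_tool", "payload": {
  "dp": [
    [10,2,1],
    [22,2,1],
    [32,2,1],
    [42,2,1],
    [52,2,1],
    [62,2,1],
    [72,2,1],
    [82,2,1],
    [92,2,1],
    [102,2,1],
    [112,2,1],
    [121,2,1],
    [129,2,1],
    [135,2,1],
    [140,2,1],
    [144,2,1],
    [147,2,1],
    [148,2,1]
  ],
  "yaw": [0,0,0,0,0,0,0,0,0,0,0,0,0,0,0,0,0,0],
  "fingers": [40,40,40,40,40,40,40,40,40,40,40,40,40,40,40,40,40,40]
}}

```text
clock: 14.15
tool_pos: [0.6718, 0.1025, 0.0205]
tool_rot: [0.712, -0.702, -0.0, -0.001]
contact_force: [-4.1, 12.9, 3.6]
finger_gap: 0.0398
grasp_force: 6.7
```

Call:
{"api": "drive_tool", "payload": {
  "dp": [
    [1,0,0],
    [2,0,0],
    [3,0,0],
    [4,0,0],
    [4,0,0]
  ],
  "yaw": [0,0,0,0,0],
  "fingers": [40,40,40,40,40]
}}

```text
clock: 14.78
tool_pos: [0.6718, 0.1023, 0.0205]
tool_rot: [0.712, -0.702, -0.001, -0.003]
contact_force: [-7.8, 25.8, 4.0]
finger_gap: 0.0402
grasp_force: 13.1
```

```bash
python3 -c "
from h import *
go((-40,55,18,0))
import cv2
t=bot.capture('top')[:,:,::-1];s=bot.capture('side')[:,:,::-1]
a=cv2.resize(t[108:158,220:313],(744,400),interpolation=cv2.INTER_CUBIC)
cv2.imwrite('pics/p3.png',a)"
```

```text
t 14.78 board [ 54.4 111.1] z 20.5 head -89.9 j [ 0.43  0.55 -0.21 -0.01 -0.81 -0.42] F [-7.8 25.8  4. ]
(-40, 55, 18, 0) dp [56.  94.5  2. ] yaw -89.9
```

View pics/p3.png

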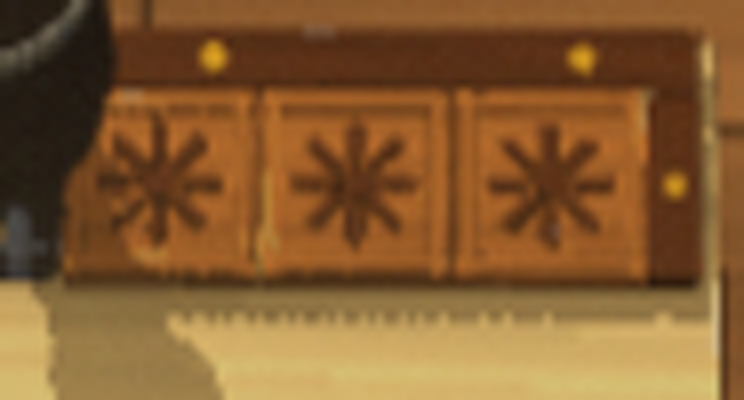

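The row looks tight at the fence and the stop, with rosettes at (157,185), (354,185) and (550,185). I'll reseat each tile against the fence, then press along the row once more.

Call:
{"api": "drive_tool", "payload": {
  "dp": [
    [-16,0,0],
    [-22,0,-40],
    [-22,30,-55],
    [0,60,-55],
    [30,84,-55],
    [52,84,-55],
    [52,84,-55],
    [52,84,-55],
    [52,84,-55],
    [52,84,-55],
    [52,84,-55],
    [52,84,-20],
    [52,84,2],
    [52,84,2]
  ],
  "yaw": [0,0,-10,-20,-30,-40,-50,-60,-70,-80,-89.9,-89.9,-89.9,-89.9],
  "fingers": [40,40,60,60,60,60,60,60,60,60,60,60,60,60]
}}

```text
clock: 16.62
tool_pos: [0.587, 0.0428, 0.0165]
tool_rot: [1.0, 0.006, -0.002, 0.001]
contact_force: [-0.3, -0.4, -0.3]
finger_gap: 0.06
grasp_force: 0.0
```

```bash
python3 -c "
from h import *
go((1,55,18,0))"
```

```text
t 16.62 board [-31.3  52.7] z 16.5 head -0.1 j [ 0.4   0.44 -0.42  0.   -0.71  1.18] F [-0.3 -0.4 -0.3]
(1, 55, 18, 0) dp [32.3 -2.3 -1.7] yaw -0.1
```

Call:
{"api": "drive_tool", "payload": {
  "dp": [
    [15,0,-2],
    [27,0,-2],
    [32,0,-2],
    [35,0,-2],
    [35,0,-2],
    [15,0,-2],
    [10,45,-2],
    [10,88,-2],
    [27,88,-2],
    [32,88,-2],
    [35,88,-2],
    [35,88,-2],
    [15,88,-2],
    [10,130,-2],
    [10,174,-2],
    [10,174,-2],
    [27,174,-2],
    [32,174,-2],
    [35,174,-2],
    [35,174,-2]
  ],
  "yaw": [0,0,0,0,0,0,0,0,0,0,0,0,0,0,0,0,0,0,0,0],
  "fingers": [60,60,60,60,60,60,60,60,60,60,60,60,60,60,60,60,60,60,60,60]
}}

```text
clock: 19.12
tool_pos: [0.6218, -0.1289, 0.0197]
tool_rot: [1.0, 0.006, -0.004, 0.0]
contact_force: [-10.9, -0.4, 7.0]
finger_gap: 0.0601
grasp_force: 5.2
```

```bash
python3 -c "
from h import *
go((55,135,21,-90))"
```

```text
t 19.12 board [   1.1 -119.4] z 19.7 head -0.1 j [ 0.1   0.5  -0.31 -0.   -0.77  1.48] F [-10.9  -0.4   7. ]
(55, 135, 21, -90) dp [  53.6 -254.5   -1.7] yaw 89.9
```

Call:
{"api": "drive_tool", "payload": {
  "dp": [
    [-20,0,0],
    [-40,-10,-45],
    [-40,-60,-63],
    [-20,-115,-63],
    [10,-170,-63],
    [40,-225,-63],
    [51,-255,-63],
    [51,-255,-63],
    [51,-255,-63],
    [51,-255,-63],
    [51,-255,-63],
    [51,-255,-30],
    [51,-255,-1],
    [51,-255,-1],
    [51,-243,-1],
    [51,-236,-1],
    [51,-232,-1],
    [51,-229,-1],
    [51,-227,-1],
    [51,-227,-1]
  ],
  "yaw": [0,0,10,20,30,40,50,60,70,80,89.9,89.9,89.9,89.9,89.9,89.9,89.9,89.9,89.9,89.9],
  "fingers": [60,60,40,40,40,40,40,40,40,40,40,40,40,40,40,40,40,40,40,40]
}}

```text
clock: 21.62
tool_pos: [0.6742, 0.1025, 0.0224]
tool_rot: [0.712, -0.702, -0.001, -0.003]
contact_force: [-5.8, 17.3, 2.9]
finger_gap: 0.0401
grasp_force: 9.3
```

```bash
python3 -c "
from h import *
go()
import cv2
t=bot.capture('top')[:,:,::-1];s=bot.capture('side')[:,:,::-1]
a=cv2.resize(t[145:195,325:390],(390,300),interpolation=cv2.INTER_CUBIC);b=cv2.resize(s[220:290,270:361],(390,300),interpolation=cv2.INTER_CUBIC)
cv2.imwrite('pics/lamp.png',np.hstack([a,b]))"
```

```text
t 21.62 board [ 56.8 111.2] z 22.4 head -90.0 j [ 0.43  0.55 -0.2  -0.   -0.82 -0.42] F [-5.8 17.3  2.9]
```

View pics/lamp.png

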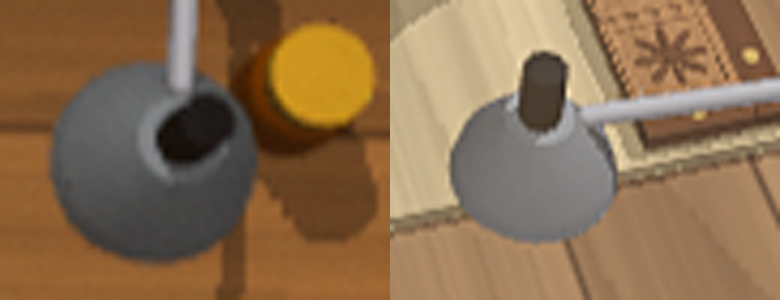

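Top half: knob top at (211,117), knob base at (180,145), head disc centred at (153,160). Side half: knob top at (547,63), base at (540,125).

```bash
python3 -c "
from h import *
np.set_printoptions(precision=4,suppress=True)
t=lambda x,y:((x+.5)/6-.5+325,(y+.5)/6-.5+145)
s=lambda x,y:((x-390+.5)/4.286-.5+270,(y+.5)/4.286-.5+220)
a,e=tri(t(211,117),s(547,63));b,e2=tri(t(180,145),s(540,125))
print(a,e,w2b(a),b,e2,w2b(b))
h=atz('top',t(153,160),.197);print('head',h,w2b(h))
for p in(a,b,h):print(np.linalg.norm(p[:2]-b2w(200,-330)))
k=w2b((a+b)/2);go((*k,380,-90),(*k,275,-90))
print(k,np.degrees(np.arctan2(k[1]+330,k[0]-200)),np.degrees(np.arctan2(295,-145)))
"
```

```text
[ 0.4979 -0.3184  0.3122] [np.float64(0.0004727202860155269), np.float64(0.00047272028601563125)] [-125.4181 -307.156 ] [ 0.4971 -0.3197  0.2513] [np.float64(0.001099864987369709), np.float64(0.0010998649873695677)] [-126.2223 -308.4655]
head [ 0.4987 -0.3196  0.197 ] [-124.5924 -308.3809]
0.3262188924867737
0.32693226476826354
0.32531157880850065
t 21.73 board [ 56.8 111.1] z 22.4 head -89.9 j [ 0.43  0.55 -0.2  -0.   -0.82 -0.42] F [-4.5 18.3  4.3]
(np.float64(-125.82017227387065), np.float64(-307.8107968039574), 380, -90) dp [ 417.   182.  -360.1] yaw 0.1
(np.float64(-125.82017227387065), np.float64(-307.8107968039574), 275, -90) dp [ 417.6  182.3 -255.1] yaw 0.1
[-125.8202 -307.8108] 176.1040237387589 116.17528998175993
```

Call:
{"api": "drive_tool", "payload": {
  "dp": [
    [-16,0,0],
    [-25,0,-40],
    [-25,0,-95],
    [0,15,-145],
    [40,25,-185],
    [80,40,-220],
    [120,55,-255],
    [165,75,-290],
    [210,95,-325],
    [260,115,-335],
    [310,135,-335],
    [360,155,-335],
    [405,178,-335],
    [414,182,-335],
    [414,182,-335],
    [414,182,-335]
  ],
  "yaw": [0,0,0,-10,-20,-30,-40,-50,-60,-70,-80,-86,-86,-86,-86,-86],
  "fingers": [40,40,70,70,70,70,70,70,70,70,70,70,70,70,70,70]
}}

```text
clock: 23.72
tool_pos: [0.4982, -0.3176, 0.3563]
tool_rot: [1.0, -0.027, 0.0, -0.0]
contact_force: [0.5, -0.1, -0.2]
finger_gap: 0.0698
grasp_force: 0.0
```

```bash
python3 -c "
from h import *
go((-125.5,-308,278,-4))
import cv2
t=bot.capture('top')[:,:,::-1]
a=cv2.resize(t[105:160,220:313],(560,331),interpolation=cv2.INTER_CUBIC)
b=cv2.resize(bot.capture('side')[160:270,240:400,::-1],(480,331),interpolation=cv2.INTER_CUBIC)
cv2.imwrite('pics/p4.png',cv2.resize(np.hstack([a,b]),(800,255)))"
```

```text
t 23.73 board [-125.1 -306.4] z 356.3 head -3.9 j [-0.24  0.17  0.03 -0.   -1.44  1.75] F [ 0.5 -0.1 -0.2]
(-125.5, -308, 278, -4) dp [-0.3  1.7 78.3] yaw 0.1
```

View pics/p4.png

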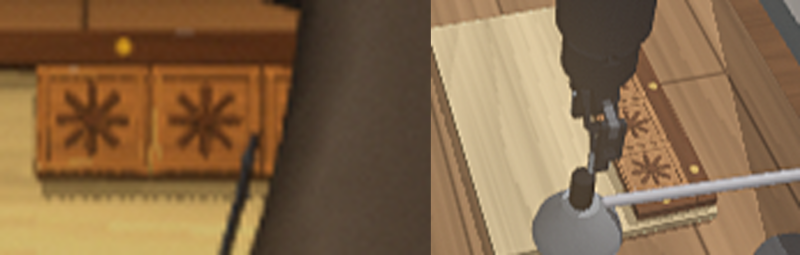

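The row's left two tiles, at (93,120) and (205,120), are still tight, and the gripper stands just above the knob (side view, 580,185). I'll descend and grip.

Call:
{"api": "drive_tool", "payload": {
  "dp": [
    [0,2,25],
    [0,2,55],
    [0,2,78],
    [0,2,78],
    [0,2,78],
    [0,2,78],
    [0,2,78],
    [0,2,78]
  ],
  "yaw": [0,0,0,0,0,0,0,0],
  "fingers": [70,70,70,40,24,24,24,24]
}}

```text
clock: 24.82
tool_pos: [0.4985, -0.3203, 0.2799]
tool_rot: [1.0, -0.027, 0.001, 0.0]
contact_force: [0.3, 4.0, 5.9]
finger_gap: 0.0263
grasp_force: 59.4
```

```bash
python3 -c "
from h import *
go()
P=np.array([200,-330.]);k=w2b(bot.sense()['tool_pos']);
s=bot.sense();M=R.from_quat(s['tool_rot']).as_matrix()
a0=np.degrees(np.arctan2(*(k-P)[::-1]));r=np.hypot(*(k-P));print(k,a0,r)
for i in range(1,21):
    a=a0+(116.175-a0)*i/20;q=P+(r+(329-r)*i/20)*np.array([np.cos(np.radians(a)),np.sin(np.radians(a))])
    d=np.append(b2w(*q)-s['tool_pos'][:2],0);print(i,np.round(M.T@d*1e3,1),round(a0-a,1))
"
```

```text
t 24.82 board [-124.8 -309.1] z 279.9 head -3.9 j [-0.24  0.19 -0.1   0.   -1.27  1.76] F [0.3 4.  5.9]
[-124.82790124 -309.11615245] 176.32140048528092 325.49854149449305
1 [  0.2 -17.1  -0. ] 3.0
2 [  1.3 -34.1  -0. ] 6.0
3 [  3.3 -51.1  -0. ] 9.0
4 [  6.1 -68.   -0. ] 12.0
5 [  9.9 -84.7  -0. ] 15.0
6 [  14.5 -101.2   -0. ] 18.0
7 [  20.  -117.5   -0. ] 21.1
8 [  26.4 -133.4   -0. ] 24.1
9 [  33.6 -149.     0. ] 27.1
10 [  41.5 -164.2    0. ] 30.1
11 [  50.3 -178.9    0. ] 33.1
12 [ 5.990e+01 -1.932e+02  1.000e-01] 36.1
13 [ 7.02e+01 -2.07e+02  1.00e-01] 39.1
14 [ 8.120e+01 -2.203e+02  1.000e-01] 42.1
15 [ 9.280e+01 -2.329e+02  1.000e-01] 45.1
16 [ 1.052e+02 -2.449e+02  1.000e-01] 48.1
17 [ 1.182e+02 -2.563e+02  2.000e-01] 51.1
18 [ 1.317e+02 -2.669e+02  2.000e-01] 54.1
19 [ 1.458e+02 -2.769e+02  2.000e-01] 57.1
20 [ 160.4 -286.1    0.3] 60.1
```

Call:
{"api": "drive_tool", "payload": {
  "dp": [
    [0,-10,0],
    [1,-27,0],
    [2,-44,0],
    [5,-60,0],
    [8,-76,0],
    [12,-92,0],
    [17,-108,0],
    [23,-124,0],
    [30,-139,0],
    [37,-155,0],
    [46,-170,0],
    [55,-184,0],
    [65,-198,0]
  ],
  "yaw": [2,5,8,11,14,16.5,19.5,22.5,25.5,28.5,31.5,34.5,37.5],
  "fingers": [24,24,24,24,24,24,24,24,24,24,24,24,24]
}}

```text
clock: 26.45
tool_pos: [0.5742, -0.1265, 0.28]
tool_rot: [0.938, -0.348, 0.001, 0.0]
contact_force: [-0.2, -2.0, 3.5]
finger_gap: 0.0261
grasp_force: 59.5
```

```bash
python3 -c "
from h import *
go((55,-35,280,-64),(56.5,-38,280,-64))
P=np.array([200,-330.]);k=w2b(bot.sense()['tool_pos']);print(np.degrees(np.arctan2(*(k-P)[::-1])),np.hypot(*(k-P)))
"
```

```text
t 26.45 board [ -46.4 -116.4] z 280.0 head -41.5 j [ 0.12  0.19 -0.11  0.   -1.27  0.74] F [-0.2 -2.   3.5]
(55, -35, 280, -64) dp [  22.  -128.2    0. ] yaw 22.5
(56.5, -38, 280, -64) dp [  25.1 -126.9    0. ] yaw 22.5
139.0789439282196 326.1552766934571
```

Call:
{"api": "drive_tool", "payload": {
  "dp": [
    [0,-12,0],
    [1,-28,0],
    [3,-45,0],
    [6,-62,0],
    [10,-78,0],
    [14,-94,0],
    [19,-108,0],
    [23,-119,0],
    [25,-125,0],
    [25.5,-127,0],
    [25.5,-127,0],
    [25.5,-127,0]
  ],
  "yaw": [2,5,8,11,14,17,19.5,21.5,22.5,22.5,22.5,22.5],
  "fingers": [24,24,24,24,24,24,24,24,24,24,24,24]
}}

```text
clock: 27.95
tool_pos: [0.6757, -0.0453, 0.28]
tool_rot: [0.852, -0.523, 0.0, -0.001]
contact_force: [-4.0, 6.5, 7.2]
finger_gap: 0.0258
grasp_force: 59.9
```

```bash
python3 -c "
from h import *
go((55,-35,280,-64),(56.5,-38,280,-64))
P=np.array([200,-330.]);k=w2b(bot.sense()['tool_pos']);print(np.degrees(np.arctan2(*(k-P)[::-1])),np.hypot(*(k-P)))
"
```

```text
t 27.95 board [ 56.2 -36.5] z 280.0 head -63.9 j [ 0.22  0.34  0.09 -0.   -1.32  0.25] F [-4.   6.5  7.2]
(55, -35, 280, -64) dp [-1.9  0.4 -0. ] yaw 0.1
(56.5, -38, 280, -64) dp [ 1.4  0.4 -0. ] yaw 0.1
116.10230518414886 326.78759584561084
```

Call:
{"api": "drive_tool", "payload": {
  "dp": [
    [0,0,0],
    [0,0,0],
    [0,0,0],
    [0,0,0],
    [0,0,-20],
    [0,0,-55],
    [0,0,-90],
    [-40,30,-110],
    [-80,65,-110],
    [-120,100,-110],
    [-130,150,-110],
    [-130,200,-110],
    [-130,250,-110],
    [-130,250,-110]
  ],
  "yaw": [0,0,0,0,0,0,0,0,0,0,0,0,0,0],
  "fingers": [50,70,70,70,70,70,70,70,70,70,70,70,70,70]
}}

```text
clock: 29.7
tool_pos: [0.3917, -0.0446, 0.3898]
tool_rot: [0.852, -0.524, 0.001, -0.002]
contact_force: [0.8, 0.4, 1.0]
finger_gap: 0.07
grasp_force: 0.0
```

```bash
python3 -c "
from h import *
go()
import cv2
t=bot.capture('top')[:,:,::-1]
a=cv2.resize(t[50:210,160:400],(450,300),interpolation=cv2.INTER_CUBIC)
b=cv2.resize(bot.capture('side')[130:310,230:440,::-1],(350,300),interpolation=cv2.INTER_CUBIC)
cv2.imwrite('pics/t9.png',t);cv2.imwrite('pics/p5.png',np.hstack([a,b]))"
```

```text
t 29.7 board [-227.8  -31.9] z 389.8 head -64.0 j [ 0.39 -0.2  -0.26  0.   -1.51  0.07] F [0.8 0.4 1. ]
```

View pics/p5.png

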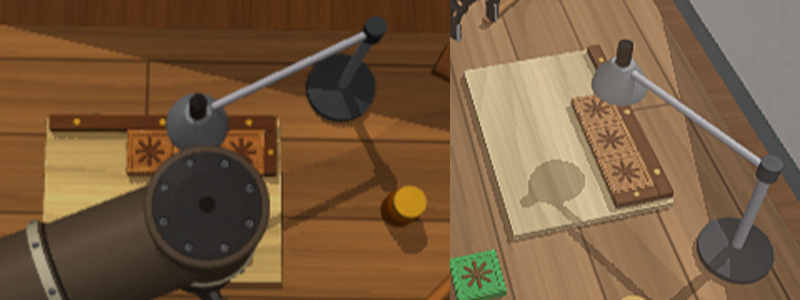

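The lamp head is at top-half (198,122) with its knob top at (198,100), over the middle tile. In the side half the three tiles form a tight row, the knob top is at (625,43), and the jar is untouched. I'll check the head position numerically.

```bash
python3 -c "
from h import *
import cv2
np.set_printoptions(precision=4,suppress=True)
t=lambda x,y:((x+.5)/1.875-.5+160,(y+.5)/1.875-.5+50)
s=lambda x,y:((x-450+.5)/1.667-.5+230,(y+.5)/1.667-.5+130)
a,e=tri(t(198,100),s(625,43));print('knob',a,e,w2b(a))
S=bot.capture('side').astype(int)
# grey head mask per camera; compare with the known circle outline at z=.195
def circ(n,c,z=.197):
    return np.array([proj(n,[c[0]+.055*np.cos(q),c[1]+.055*np.sin(q),z]) for q in np.linspace(0,6.28,73)])
for n,im0 in(('side',S),('top',cv2.imread('pics/t9.png')[:,:,::-1].astype(int))):
    e0=circ(n,b2w(55,-35));lo=e0.min(0);hi=e0.max(0)
    g=((im0.max(2)-im0.min(2))<22)&(im0.max(2)>60)
    m=np.zeros_like(g);x0,y0=(lo-14).astype(int);x1,y1=(hi+14).astype(int);m[y0:y1,x0:x1]=g[y0:y1,x0:x1]
    k,l,st,c=cv2.connectedComponentsWithStats(cv2.morphologyEx(m.astype(np.uint8),cv2.MORPH_OPEN,np.ones((5,5))));i=1+np.argmax(st[1:,4])
    print(n,'expected x',lo[0],hi[0],'y',lo[1],hi[1],'seen l,t,w,h',st[i])
"
```

```text
knob [ 0.6746 -0.0449  0.3095] [np.float64(0.0007600350708914209), np.float64(0.0007600350708915021)] [ 55.0542 -36.1454]
side expected x 313.5058089519131 347.76525512813583 y 169.64438770397496 193.68260979198828 seen l,t,w,h [315 167  35  26 700]
top expected x 247.35979475854177 281.2267629659443 y 100.13575161963796 132.76444437942558 seen l,t,w,h [249 103  30  25 536]
```

```bash
python3 -c "
from plant import bot
print(bot.close_job())"
```

```text
the job is handed in; nothing more can be done
None
```

I handed the job in at about 30 s. The three tiles sit in a tight row against the fence and the end stop, and the lamp head measured within about 2–3 mm of centre over the middle tile. I never moved the arm near the chisel, hammer or jar, though only the jar showed in the final pictures.

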